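Release the ball from its specimen feeder

TASK

One of the two specimen feeders holds a steel ball behind its gate, the other a short steel roller. With the fingertips, press down the square pad on the lever of the feeder that holds the ball so that its gate lifts, and keep it down until the ball has rolled into the pocket at the foot of the lane; then let the lever up so that the gate shuts again. Do not touch the ball, and leave the other feeder with its roller and the things lying around as they are.

Things in the scene. Friction and masses are not known exactly. Their poses are not given: they have to be found in the camera images.
- ball: polished steel ball, 28 mm diameter, 65 to 130 g; origin at its centre. At the start it rests in the lane of feeder_a against the uphill side of the gate (feeder axes x = +17, y = +90, z = +56 mm). In the pocket its centre is about 27 mm above the bench; it gets there about a second after the gate opens and settles within another.
- pocket_a (a point): centre of the black rubber floor (15 mm above the bench) of the open pocket at the low end of feeder_a's lane; inside 53 mm along the lane, 46 mm wide, wall tops 48 mm above the bench.
- roller: short steel roller (a plain cylinder lying across the lane), 28 mm diameter, 40 mm long, origin at its centre, resting behind the gate of feeder_b; to be left there.
- feeder_a: feeder holding the ball, bolted down. Origin: on the bench below the lever's pivot. T-shaped base plate, 8 mm thick: 210 (x) x 70 mm under the lane, 80 (x) x 160 mm under the lever. z up; its lane, 46 mm wide, black floor, lies along x at y = +90 mm and runs down towards -x (0.14 rad), floor 40 mm up at the gate (x = 0), ends in the pocket. Lever across it along y, pivot 92 mm up between posts (104 high); gate at y = +90, pad at y = -100. Under 145 mm high.
- feeder_b: identical to feeder_a but holds the roller; bolted to the bench. The two stand side by side; either may be the left one. Same origin and axes as feeder_a.
- lever_a (a joint): rocking lever of feeder_a, rad: 0 = gate shut (rest), grows as the pad end goes down and the gate rises; hard stop at 0.38. From 0.30 the ball passes freely under the gate. A spring returns it to 0. Pressing at the pad takes 2 N at first, 5 N fully down; the pad sinks 37 mm over the whole travel (100 mm x sin of the angle).
- pad_a (a point): centre of the top face of the square press pad (28 x 28 mm, 8 thick) of lever_a; about 102 mm above the bench at rest, 64 mm when fully down. It moves with the lever. Its axes are the feeder's, tilted about x by the lever's angle.
- lever_b (a joint): rocking lever of feeder_b, as lever_a; to be left alone.
- pad_b (a point): centre of the top face of the square press pad (28 x 28 mm, 8 thick) of lever_b; about 102 mm above the bench at rest, 64 mm when fully down. It moves with the lever. Its axes are the feeder's, tilted about x by the lever's angle.
- spanner: loose steel spanner 170 mm long lying on the bench; bystander.
- tkey: loose T-handled socket key lying on the bench, handle 100 mm, shank 130 mm; bystander.
- collar: loose steel grip adapter, 66 mm high, foot 52 mm wide, standing on the bench; bystander.
- oil: loose white plastic oil bottle, 110 mm high, 48 mm diameter, standing on the bench; bystander.
Not all that is in view belongs to the job. What is shaped like the roller but red is not meant.

How it is judged:
By the outcome, as a careful person would: the job done as asked, in the order asked, and still so for the second after the job is handed in, with the robot touching nothing.
It also fails if it takes over 40 s, if anything falls off the work surface, if the arm or the gripper's body presses on something with over 40 N, if the wrist force passes 120 N, or if a joint passes its speed limit or range.

ROBOT

A 6-joint arm with a two-finger parallel gripper is mounted at the origin on the work surface. World frame = base frame: x ahead of the robot, y to its left, z up, the work surface at z = 0. Lengths are in mm, angles in degrees, forces in N, time in s.
With the tool pointing down it reaches from about 300 to 850 mm from the base axis. Payload 4.2 kg.
Tool frame: the origin (TCP) lies midway between the tips of the shut fingers; the grasp point (between the pads) lies 19 mm behind it; x points along the fingers, y is the direction in which the jaws open and shut, and the axes are right-handed (so a half turn about x gives the same grasp; the last joint's range is limited). The gripper opens to 91 mm and grips with 3 to 60 N. Pads are 32 mm wide; open, the fingers measure 118 mm over their backs; the gripper's body (76 mm by 178 mm) begins 60 mm behind the grasp point.
Start: joints at [-70.474, 18.312, 89.639, -0, 72.044, -1.146], TCP at [202.992, -537.994, 213.976] pointing down, gripper open.
Joint ranges: [-177.97, 177.97], [-48.28, 115.42], [12.27, 149.76], [-77.06, 257.06], [2.81, 150.46], [-146.56, 146.56]. Speed limits (degrees/s): [147.25, 147.25, 180, 180, 180, 180].

INTERFACE

Orientations are given as [roll, pitch, yaw] about the fixed x, y, z axes, in that order (R = Rz(yaw) Ry(pitch) Rx(roll)).
In Python, from workcell import * gives the robot as it stands.
- The arm moves only by the shell command python3 -m handwheel 'ROWS' [FORCE]. ROWS is a JSON object of lists of equal length, an entry for each row: "gripper": the closure, from 0 (fully open) to 1 (shut); "offset": the shift along the tool's x, y, z in mm, a list of three; "rot": the turn, a rotation vector about the tool's x, y, z in degrees, a list of three. A call has 1 to 5 rows; each row is the pose to reach, as a shift and turn from the pose commanded when the call began, along the tool's axes at that moment; what a row does not reach only later rows make up. A row lasts 1/12 s, in which the tool goes at most 41.7 mm and 7.16 degrees, less where a joint would pass 70% of its speed; a pose out of reach is approached as far as the arm can. A call with a gripper value outside its range is refused whole. The fingers move at their own pace and stop on an object; FORCE is the grip in N (left out, the last holds). Time passes only in rows, so rows that repeat a pose let the fingers close. It gives the time, the measured TCP pose, the force and the opening at its end, in the units of the state.
- state(): the state, without advancing time (a new reading comes with each control period).
- grab_frame(name): name is "side" or "top" or "wrist"; returns the picture (384x512x3 uint8, red, green, blue); there is no depth.
- camera_params(name): a dict with "fx", "fy", "cx", "cy" (pixels), "position" and "attitude" of the camera in the world; the wrist camera has in their place "hand_eye" (4x4, takes a point from camera to tool coordinates, whose origin is the TCP and whose axes are the tool frame's). Camera axes: x right, y up, looking along -z (the intrinsics and any distortion apply to the point x, -y, -z); pixel columns grow to the right and rows downward; lengths in mm; the calibration is good to about 2 mm. The wrist camera is an equidistant fisheye: a pixel r from the principal point sees the ray r / f radians off the axis. A picture is of the moment at which its call begins: read the wrist's pose just before it. camera_params takes no time and is no camera call.
- job_done(): hands the job in, once; it reports no verdict.
The state is a dict: "time_s": time; "qpos": joint angles; "qvel": joint speeds; "effort": joint torques, N m; "ee_pos": TCP position; "ee_rot": TCP orientation; "force": force on the tool from outside, world axes, zero at the start; "torque": the same for the moment, N m; "gripper_width": finger opening in mm.
Only numpy, scipy, OpenCV 4.12 (cv2) and the standard library are available. Lean on these libraries where they do the work, as an engineer would, in place of code of your own. Each camera call takes 0.05 s, during which the arm holds its last target.

## Working session

There is one attempt and no reset: what is moved stays moved. The work goes in short steps, Python scripts to look and compute and a shell command to move; the robot and the scene stay as the last step left them, time stands still between calls to the robot, and variables do not carry over. Pictures are saved under pics/ and viewed, and the job is handed in when it is done.

```bash
mkdir -p pics; ls
python3 - <<'E'
from workcell import *
import cv2
print(state())
for n in("top","side","wrist"):
    print(n,camera_params(n))
    cv2.imwrite(f"pics/{n}0.png",grab_frame(n)[:,:,::-1])
E
```

```text
pics
{'time_s': 0.0, 'qpos': array([-7.04726707e+01,  1.83507631e+01,  8.97049856e+01, -1.95088999e-03,
        7.20437008e+01, -1.14554887e+00]), 'qvel': array([ 0.01334157, -0.09533655, -0.05471155, -0.02474571, -0.05224408,
        0.05189751]), 'effort': array([-3.08599061e-03, -4.12460876e+01, -2.31976461e+01,  7.25237187e-02,
        4.57431015e-02, -1.36434001e-04]), 'ee_pos': array([ 202.82196288, -537.51230596,  213.13870539]), 'ee_rot': array([-90.07705693,  89.90053315, 110.59642433]), 'force': array([-0.19468045,  0.00587459,  0.0830485 ]), 'torque': array([-0.04558977, -0.02824423,  0.01054527]), 'gripper_width': 91.02966914345038}
top {'fx': 478.2657357733712, 'fy': 478.2657357733712, 'cx': 256.61945048349287, 'cy': 190.20153893036579, 'position': array([ 417.55501178,   -2.55954757, 1382.18869279]), 'attitude': array([  8.10955463,   0.84226378, -89.57102946])}
side {'fx': 436.4874725735664, 'fy': 436.4874725735664, 'cx': 253.36580427362287, 'cy': 196.58692378384487, 'position': array([129.76000296, 839.32080989, 895.74935236]), 'attitude': array([  49.00671101,    0.90716787, -151.93351307])}
wrist {'fx': 297.3186396354542, 'fy': 297.3186396354542, 'cx': 255.7042175286211, 'cy': 191.66504252198843, 'hand_eye': array([[ 3.06217094e-04,  2.98065707e-01, -9.54545306e-01,
        -1.70467433e+02],
       [ 9.99999769e-01, -6.71181998e-04,  1.11215974e-04,
         1.47453873e-01],
       [-6.07523957e-04, -9.54545119e-01, -2.98065843e-01,
        -8.49254952e+01],
       [ 0.00000000e+00,  0.00000000e+00,  0.00000000e+00,
         1.00000000e+00]])}
```

View pics/top0.png

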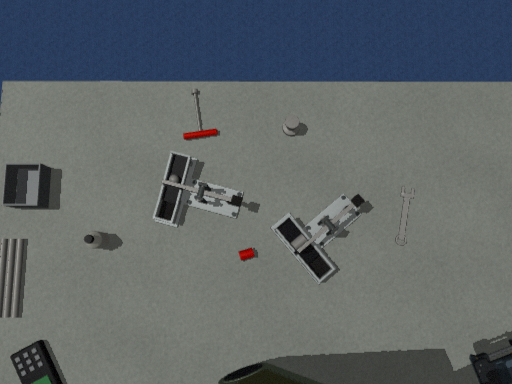

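View pics/side0.png

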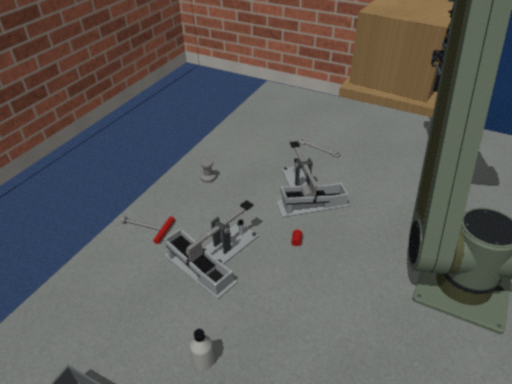

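View pics/wrist0.png

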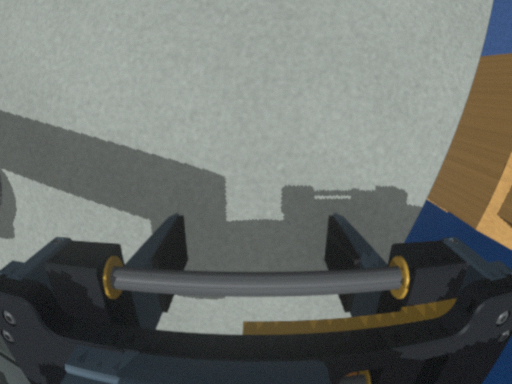

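The top view shows two feeders. The left lane is centred near (175,188) with its pad near (236,199). The right lane is near (304,247) with its pad near (358,201). A red roller decoy lies at (247,254). I'll zoom in on both gates.

Run:
```python
import cv2,numpy as np
t=cv2.imread("pics/top0.png");s=cv2.imread("pics/side0.png")
def c(i,x,y,w,h,f): return cv2.resize(i[y:y+h,x:x+w],None,fx=f,fy=f,interpolation=cv2.INTER_CUBIC)
cv2.imwrite("pics/zt.png",np.hstack([c(t,145,145,110,90,3.6),c(t,265,185,110,100,3.6)[:324]]))
cv2.imwrite("pics/zs.png",np.hstack([c(s,155,190,110,110,3.6),c(s,265,130,110,110,3.6)]))
```

```text
(no output)
```

View pics/zt.png

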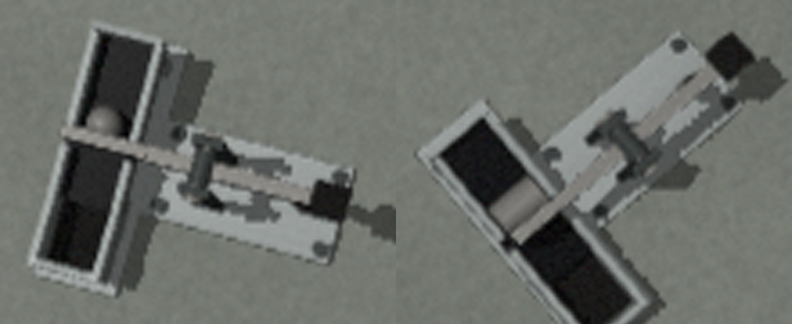

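View pics/zs.png

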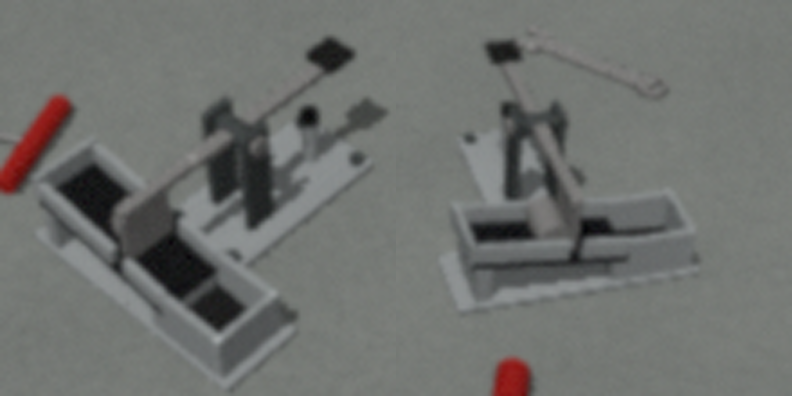

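The ball, round, is in the left feeder of the top view, at about (174,178) just uphill of the gate. The right feeder holds the cylindrical roller. Pad candidates in the top image are the left one at (236.7,200.6) and the right one at (358,201), so I choose the left. Next I'll measure it.

```bash
cat > h.py <<'E'
import numpy as np
from scipy.spatial.transform import Rotation as R
from workcell import *
def ray(n,u,v):
    p=camera_params(n); d=np.array([(u-p['cx'])/p['fx'],-(v-p['cy'])/p['fy'],-1])
    return np.array(p['position']),R.from_euler('xyz',p['attitude'],degrees=True).apply(d)
def atz(n,u,v,z):
    o,d=ray(n,u,v); return o+d*(z-o[2])/d[2]
def proj(n,X):
    p=camera_params(n); c=R.from_euler('xyz',p['attitude'],degrees=True).inv().apply(np.atleast_2d(X)-p['position'])
    return np.c_[p['cx']+p['fx']*c[:,0]/-c[:,2],p['cy']-p['fy']*c[:,1]/-c[:,2]]
E
cat > fit.py <<'E'
from h import *
import cv2
from scipy.optimize import least_squares
pt=atz('top',236.7,200.6,102);ps=atz('side',247,205,102);b=atz('top',174,178,56)
print("pad top",pt,"side",ps,"ball",b, "dist",np.linalg.norm((pt-b)[:2]),"exp",np.hypot(17,190))
# A: local pts; obs
L={'pad':(0,-100,102),'ball':(17,90,56)}
obs=[('top','pad',236.7,200.6),('side','pad',247,205),('top','ball',174,178)]
def W(q,X): 
    return R.from_euler('z',q[2]).apply(np.atleast_2d(X))+[q[0],q[1],0]
f=lambda q:np.concatenate([(proj(n,W(q,L[k]))-[u,v])[0] for n,k,u,v in obs])
y=np.arctan2(*(b-pt)[:2][::-1])-np.arctan2(190,17)
r=least_squares(f,[*(pt[:2]),y]);q=r.x;print(q[:2],np.degrees(q[2]),r.fun.round(2), "padW",W(q,L['pad']))
np.save('q.npy',q)
# overlay
pts=[(x,y,z) for x in(14,-14) for y in(-86,-114) for z in(102,)]+[(x,y,8) for x in(40,-40) for y in(55,-105)]+[(x,y,8) for x in (-105,105) for y in (55,125)]+[(17,90,56),(0,0,104)]
for n,bx in(('top',(145,145,110,100)),('side',(155,180,110,110))):
    im=cv2.imread(f"pics/{n}0.png");x,y,w,h=bx
    im=cv2.resize(im[y:y+h,x:x+w],None,fx=5,fy=5,interpolation=cv2.INTER_CUBIC)
    for u,v in proj(n,W(q,pts)): cv2.circle(im,(int((u-x+.5)*5),int((v-y+.5)*5)),3,(0,255,255),1)
    cv2.imwrite(f"pics/ov_{n}.png",im)
E
python3 fit.py
```

```text
pad top [571.22354664  71.14947482 102.        ] side [569.63599454  77.77477191 102.        ] ball [639.87740797 251.51348217  56.        ] dist 192.98841370205685 exp 190.7590102721232
[598.66028928 169.55593881] -16.00816314303928 [-0.85  0.05  0.3  -1.11  0.05  0.02] padW [[571.08285853  73.4336973  102.        ]]
```

View pics/ov_top.png

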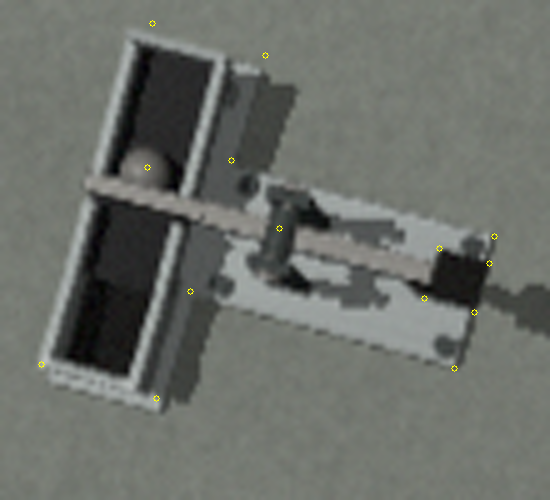

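View pics/ov_side.png

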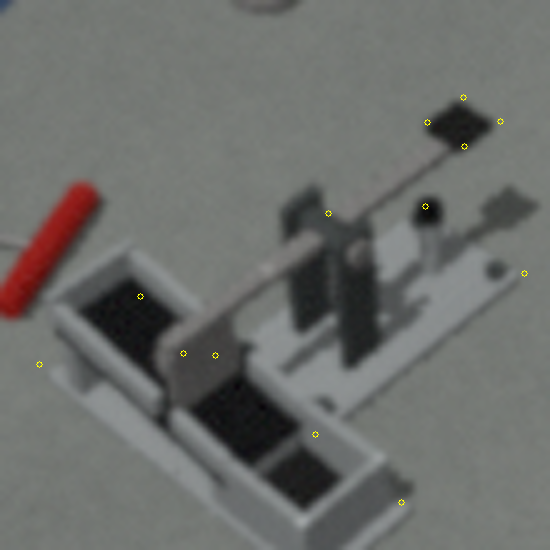

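The overlay fits: pad edges and plate corners agree to about 1 px (2–3 mm). Now I'll compute the shift to a hover over the pad, 8 mm outboard of its centre, with tool y along feeder x.

```bash
cat > go.py <<'E'
from h import *
import sys
# target world of TCP from feeder-local
q=np.load('q.npy'); yl,z=float(sys.argv[1]),float(sys.argv[2]); dx=float(sys.argv[3]) if len(sys.argv)>3 else 0
t=R.from_euler('z',q[2]).apply([dx,yl,z])+[q[0],q[1],0]
s=state();T=R.from_euler('xyz',s['ee_rot'],degrees=True);p=s['ee_pos']
fx=R.from_euler('z',q[2]).apply([1,0,0])
best=None
for sg in(1,-1):
    M=np.c_[[0,0,-1],sg*fx,np.cross([0,0,-1],sg*fx)]
    r=(T.inv()*R.from_matrix(M)).as_rotvec(degrees=True)
    if best is None or np.linalg.norm(r)<np.linalg.norm(best): best=r
print("t",s['time_s'],"tgt",t.round(1),"pos",p.round(1),"offset",T.inv().apply(t-p).round(1),"rot",best.round(1),"F",s['force'].round(1),"J",s['qpos'].round(0),"w",s['gripper_width'])
print(T.as_matrix().round(2).tolist())
E
python3 go.py -106 214
```

```text
t 0.15 tgt [569.4  67.7 214. ] pos [ 202.9 -537.6  213.3] offset [-1.000e-01 -4.369e+02 -5.566e+02] rot [-53.3  -0.    0.1] F [ 0.5 -0.1  0.6] J [-70.  18.  90.   0.  72.  -1.] w 91.32510861396433
[[-0.0, 0.35, -0.94], [0.0, -0.94, -0.35], [-1.0, -0.0, -0.0]]
```

```bash
python3 -m handwheel '{"gripper":[1,1,1,1,1],"offset":[[0,-25,-32],[0,-50,-64],[0,-75,-96],[0,-100,-128],[0,-125,-160]],"rot":[[-4,0,0],[-8,0,0],[-12,0,0],[-16,0,0],[-20,0,0]]}' 20; python3 go.py -106 214
```

```text
time_s: 0.57
ee_pos: [308.9, -362.8, 213.7]
ee_rot: [-111.4, 90.0, 109.5]
force: [0.8, -1.1, 0.3]
gripper_width: 60.8
t 0.5667 tgt [569.4  67.7 214. ] pos [ 308.9 -362.8  213.7] offset [-2.000e-01 -1.555e+02 -4.785e+02] rot [-33.2  -0.    0. ] F [ 0.8 -1.1  0.3] J [-51.   9. 102.   0.  69.  -2.] w 60.75209995826713
[[-0.0, 0.65, -0.76], [0.0, -0.76, -0.65], [-1.0, -0.0, -0.0]]
```

```bash
python3 -m handwheel '{"gripper":[1,1,1,1,1],"offset":[[0,-12,-38],[0,-25,-76],[0,-37,-114],[0,-50,-152],[0,-62,-190]],"rot":[[-4,0,0],[-8,0,0],[-12,0,0],[-16,0,0],[-20,0,0]]}'; python3 go.py -106 214
```

```text
time_s: 0.98
ee_pos: [412.6, -191.8, 214.0]
ee_rot: [30.8, 90.0, -88.3]
force: [1.2, -0.1, 0.1]
gripper_width: 27.7
t 0.9833 tgt [569.4  67.7 214. ] pos [ 412.6 -191.8  214. ] offset [-1.00e-01  1.06e+01 -3.03e+02] rot [-13.1   0.   -0. ] F [ 1.2 -0.1  0.1] J [-26.   7. 104.  -0.  68.   3.] w 27.683332097813995
[[0.0, 0.87, -0.49], [-0.0, -0.49, -0.87], [-1.0, 0.0, 0.0]]
```

```bash
python3 -m handwheel '{"gripper":[1,1,1,1,1],"offset":[[0,1,-38],[0,3,-76],[0,4,-114],[0,6,-152],[0,7,-190]],"rot":[[-3,0,0],[-6,0,0],[-9,0,0],[-12,0,0],[-13,0,0]]}'; python3 go.py -106 214
```

```text
time_s: 1.4
ee_pos: [512.0, -29.6, 213.8]
ee_rot: [-15.4, 90.0, -121.6]
force: [0.7, -0.4, -1.0]
gripper_width: 0.4
t 1.4 tgt [569.4  67.7 214. ] pos [512.  -29.6 213.8] offset [  -0.2   28.  -109.5] rot [-0.2  0.   0. ] F [ 0.7 -0.4 -1. ] J [-5. 13. 98. -0. 70. 12.] w 0.41863357174950466
[[-0.0, 0.96, -0.28], [-0.0, -0.28, -0.96], [-1.0, -0.0, 0.0]]
```

```bash
python3 -m handwheel '{"gripper":[1,1,1,1,1],"offset":[[10,9,-36],[20,18,-72],[40,28,-109],[55,28,-109],[55,28,-109]],"rot":[[0,0,0],[0,0,0],[0,0,0],[0,0,0],[0,0,0]]}'; python3 go.py -106 120
python3 - <<'E'
from h import *
import cv2
s=state();T=R.from_euler('xyz',s['ee_rot'],degrees=True);p=s['ee_pos']
w=grab_frame('wrist')[:,:,::-1].copy();sd=grab_frame('side')[:,:,::-1];tp=grab_frame('top')[:,:,::-1]
q=np.load('q.npy');c=camera_params('wrist');H=np.linalg.inv(c['hand_eye'])
for X in [(0,-100,102),(14,-86,102),(-14,-86,102),(14,-114,102),(-14,-114,102),(0,0,104),(17,90,56)]:
    g=R.from_euler('z',q[2]).apply(X)+[q[0],q[1],0]
    l=T.inv().apply(g-p);k=(H@[*l,1])[:3];k=np.array([k[0],-k[1],-k[2]])
    th=np.arctan2(np.hypot(k[0],k[1]),k[2]);d=k[:2]/np.hypot(*k[:2])*th*c['fx']
    cv2.circle(w,(int(c['cx']+d[0]),int(c['cy']+d[1])),3,(0,255,255),1)
cv2.imwrite('pics/w1.png',w)
f=lambda i,x,y:cv2.resize(i[y:y+110,x:x+110],None,fx=3.6,fy=3.6,interpolation=2)
cv2.imwrite('pics/st1.png',np.hstack([f(sd,180,160),f(tp,165,145)]))
E
```

```text
time_s: 1.82
ee_pos: [567.2, 66.9, 155.0]
ee_rot: [-67.3, 89.6, -173.4]
force: [-0.9, -0.3, -0.5]
gripper_width: 0.4
t 1.8167 tgt [569.4  67.7 120. ] pos [567.2  66.9 155. ] offset [35.   2.1 -1.5] rot [-0.1  0.2  0.4] F [-0.9 -0.3 -0.5] J [ 6. 21. 95. -0. 65. 22.] w 0.4430445396846664
[[-0.01, 0.96, -0.28], [-0.0, -0.28, -0.96], [-1.0, -0.01, 0.0]]
```

View pics/w1.png

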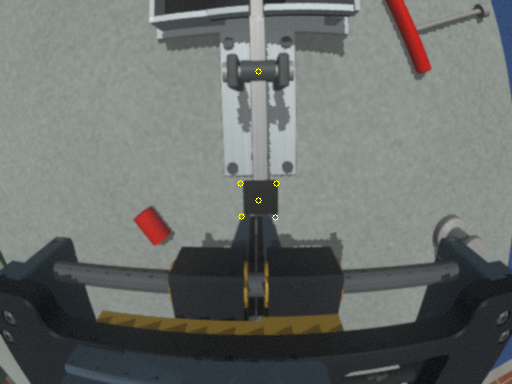

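View pics/st1.png

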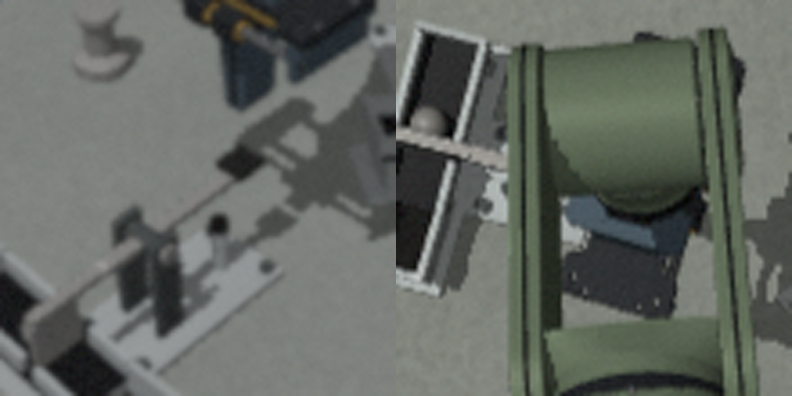

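The wrist view shows the pad at (261,199) against the predicted (258,200). That is about 2 mm off toward +x, so I shift +2 mm along tool y. The path down is clear.

```bash
python3 -m handwheel '{"gripper":[1,1,1,1],"offset":[[15,2,0],[30,2,0],[42,2,0],[42,2,0]],"rot":[[0,0,0],[0,0,0],[0,0,0],[0,0,0]]}'; python3 go.py -106 70;  python3 - <<'E'
from h import *
import cv2
w=grab_frame('wrist')[:,:,::-1];sd=grab_frame('side')[:,:,::-1]
f=lambda i,x,y:cv2.resize(i[y:y+110,x:x+110],None,fx=3.6,fy=3.6,interpolation=2)
cv2.imwrite('pics/st2.png',np.hstack([f(sd,180,160),f(w,200,160)]))
E
```

```text
time_s: 2.3
ee_pos: [569.5, 63.3, 116.2]
ee_rot: [-62.1, 89.9, -168.5]
force: [-1.0, -0.1, -0.4]
gripper_width: 0.3
t 2.3 tgt [569.4  67.7  70. ] pos [569.5  63.3 116.2] offset [46.2 -1.2 -4.2] rot [-0.4  0.1  0.1] F [-1.  -0.1 -0.4] J [ 5. 23. 98. -0. 59. 22.] w 0.30961494273202433
[[-0.0, 0.96, -0.28], [-0.0, -0.28, -0.96], [-1.0, -0.0, 0.0]]
```

View pics/st2.png

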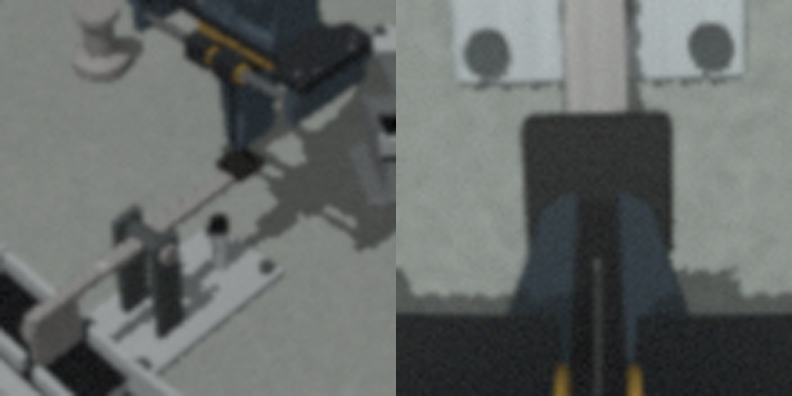

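The fingertips are centred on the pad sideways and sit slightly outboard, so I shift 4 mm inward and press.

```bash
python3 -m handwheel '{"gripper":[1,1,1,1,1],"offset":[[10,0,-4],[20,0,-4],[30,0,-4],[40,0,-4],[44,0,-4]],"rot":[[0,0,0],[0,0,0],[0,0,0],[0,0,0],[0,0,0]]}'; python3 go.py -106 68;  python3 - <<'E'
from h import *
import cv2
w=grab_frame('wrist')[:,:,::-1];sd=grab_frame('side')[:,:,::-1]
f=lambda i,x,y:cv2.resize(i[y:y+110,x:x+110],None,fx=3.6,fy=3.6,interpolation=2)
cv2.imwrite('pics/st3.png',np.hstack([f(sd,155,180),cv2.resize(w[:297,60:456],(396,396*297//396))[:297] if 0 else cv2.resize(w,(528,396))[:,66:462]]))
E
```

```text
time_s: 2.82
ee_pos: [572.2, 68.8, 71.8]
ee_rot: [-174.4, 90.0, 79.3]
force: [1.1, 0.5, 4.8]
gripper_width: 0.7
t 2.8167 tgt [569.4  67.7  68. ] pos [572.2  68.8  71.8] offset [ 3.8 -2.3  1.8] rot [-0.3 -0.   0. ] F [1.1 0.5 4.8] J [  6.  26. 101.   0.  54.  22.] w 0.679016611234037
[[0.0, 0.96, -0.28], [0.0, -0.28, -0.96], [-1.0, -0.0, -0.0]]
```

View pics/st3.png

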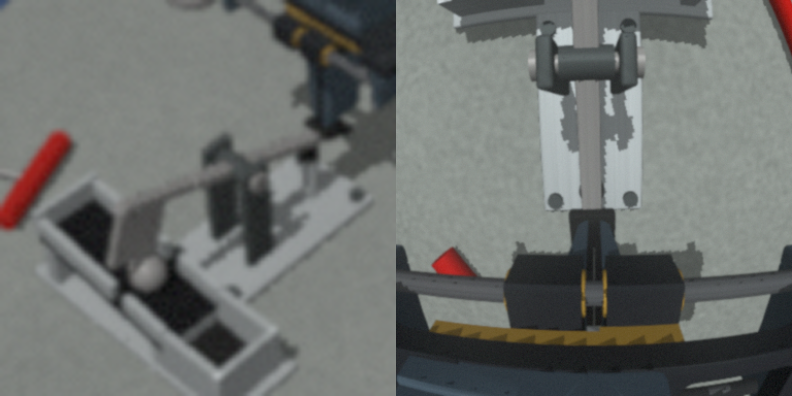

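The gate is up, the force is 4.8 N as expected, and the ball is already rolling past. I hold the lever down.

```bash
for i in 1 2 3 4; do python3 -m handwheel '{"gripper":[1,1,1,1,1],"offset":[[0,0,0],[0,0,0],[0,0,0],[0,0,0],[0,0,0]],"rot":[[0,0,0],[0,0,0],[0,0,0],[0,0,0],[0,0,0]]}' | grep -E "time|force|pos"; done;  python3 - <<'E'
from h import *
import cv2
tp=grab_frame('top')[:,:,::-1];sd=grab_frame('side')[:,:,::-1]
f=lambda i,x,y:cv2.resize(i[y:y+110,x:x+110],None,fx=3.6,fy=3.6,interpolation=2)
cv2.imwrite('pics/st4.png',np.hstack([f(sd,155,180),f(tp,145,145)]))
E
```

```text
time_s: 3.33
ee_pos: [571.9, 68.4, 73.2]
force: [0.2, -1.3, 3.0]
time_s: 3.75
ee_pos: [571.9, 68.5, 72.9]
force: [0.3, -1.5, 4.3]
time_s: 4.17
ee_pos: [571.9, 68.5, 72.9]
force: [-0.3, -0.9, 4.3]
time_s: 4.58
ee_pos: [571.9, 68.5, 72.9]
force: [-0.7, -1.9, 4.2]
```

View pics/st4.png

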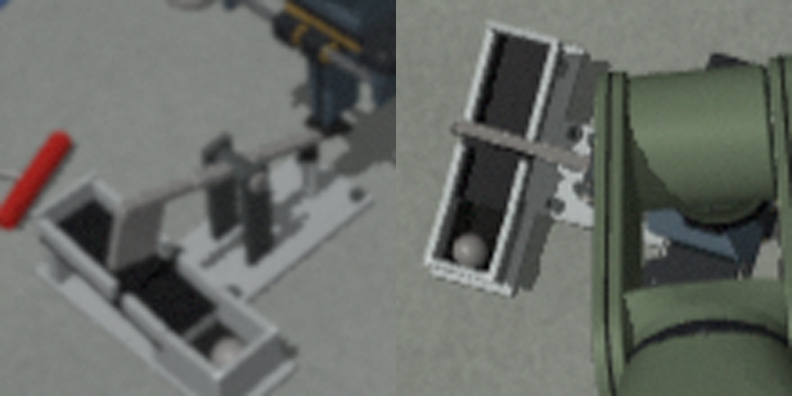

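The ball is in the pocket, at (469,248) in the right crop. I release smoothly, straight up.

```bash
python3 -m handwheel '{"gripper":[1,1,1,1,1],"offset":[[-6,0,0],[-12,0,0],[-18,0,0],[-24,0,0],[-30,0,0]],"rot":[[0,0,0],[0,0,0],[0,0,0],[0,0,0],[0,0,0]]}'; python3 -m handwheel '{"gripper":[1,1,1,1,1],"offset":[[-8,0,0],[-25,0,0],[-50,0,0],[-80,0,0],[-110,0,0]],"rot":[[0,0,0],[0,0,0],[0,0,0],[0,0,0],[0,0,0]]}';python3 -m handwheel '{"gripper":[1,1,1,1,1],"offset":[[0,0,0],[0,0,0],[0,0,0],[0,0,0],[0,0,0]],"rot":[[0,0,0],[0,0,0],[0,0,0],[0,0,0],[0,0,0]]}'
python3 - <<'E'
from h import *
import cv2
tp=grab_frame('top')[:,:,::-1];sd=grab_frame('side')[:,:,::-1];w=grab_frame('wrist')[:,:,::-1]
f=lambda i,x,y:cv2.resize(i[y:y+110,x:x+110],None,fx=3.6,fy=3.6,interpolation=2)
cv2.imwrite('pics/st5.png',np.hstack([f(sd,155,180),f(tp,145,145)]))
cv2.imwrite('pics/w5.png',w);cv2.imwrite('pics/fs5.png',np.hstack([sd[60:384,:400],tp[60:384,:400]]))
E
```

```text
time_s: 5.1
ee_pos: [571.8, 69.0, 103.6]
ee_rot: [-155.8, 89.9, 97.8]
force: [-0.8, -0.0, 0.1]
gripper_width: 1.0
time_s: 5.52
ee_pos: [571.5, 69.1, 213.9]
ee_rot: [-106.3, 89.9, 147.4]
force: [-0.1, 1.4, -0.6]
gripper_width: 0.7
time_s: 5.93
ee_pos: [571.2, 68.6, 211.4]
ee_rot: [-69.9, 89.8, -176.2]
force: [-0.7, 0.7, -0.4]
gripper_width: 0.3
```

View pics/st5.png

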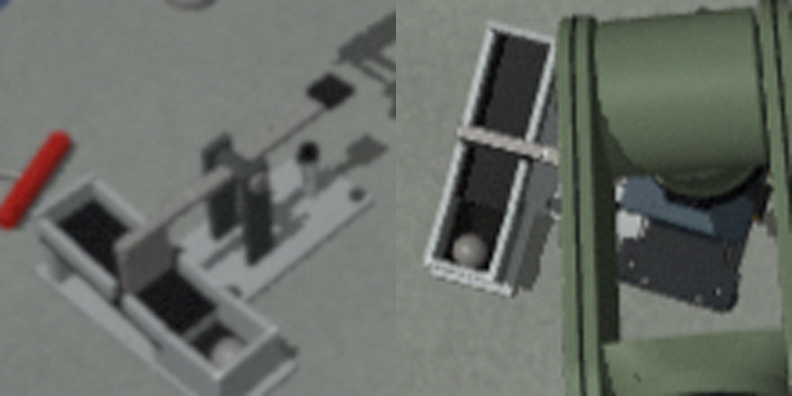

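View pics/fs5.png

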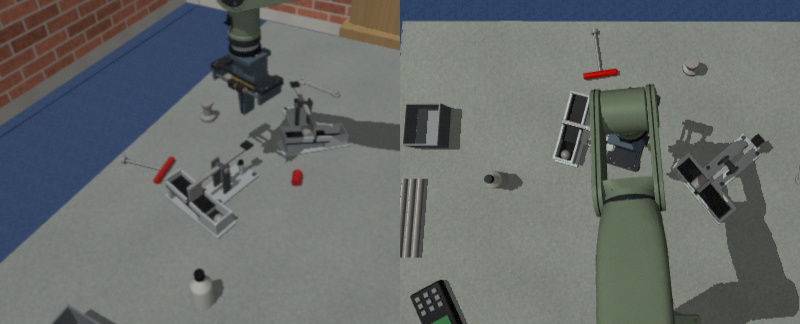

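The gate is shut with the lever back at rest. The ball sits in the pocket, the arm is clear and the other things stand where they were. I hand the job in.

```bash
python3 -c "
from workcell import *
print(job_done())"
```

```text
the job is handed in; nothing more can be done
None
```

The ball from the left feeder in the top view (feeder_a) is now in its pocket, and the gate is shut again. I pressed the pad with the closed fingertips at about 4–5 N, held it for about 2 s until the ball was in the pocket, then lifted straight off.

**Last checks, about 6 s in:**
- **Feeder_a:** the pictures show the ball in the pocket and the lever back at rest.
- **Robot:** the fingers are about 110 mm above the pad, and the force reading is near zero.
- **Everything else:** the other feeder with its roller and most of the loose things look unmoved. I compared them by eye only, and the arm partly blocked the top view. The spanner lay at the edge of my crop, so I saw it in the side view only.

The side and top views put the pad about 6 mm apart, so I used a fitted position. The wrist camera agreed with that to about 2 mm, and I corrected for it before pressing.

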